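# Take a bisque cup from the ware tray with dipping tongs

### The arm

A 6-joint arm with a two-finger parallel gripper is mounted at the origin on the work surface. World frame = base frame: x ahead of the robot, y to its left, z up, the work surface at z = 0. Lengths are in mm, angles in rad, forces in N, time in s.
With the tool pointing down it reaches from about 400 to 925 mm from the base axis. Payload 12.5 kg.
Tool frame: the origin (TCP) lies at the very end of the fingers, on their centre line; the grasp point (between the pads) lies grip_depth behind it (grip_depth is the distance from the TCP to the grasp point, in mm); z points along the fingers, y is the line along which they close (so a half turn about z gives the same grasp; the last joint's range is limited). The gripper opens to 95 mm and grips with 3 to 60 N. Pads are 20 mm wide; open, the fingers measure 119 mm over their backs; the gripper's body (75 mm by 180 mm) begins 59 mm behind the grasp point.
Start: joints at [1.147, 0.491, 1.559, -0, 1.092, -0.106], TCP at [195.282, 593.727, 214.661] pointing down, gripper open.
Joint ranges: [-3.1, 3.1], [-0.84, 2.19], [0.05, 2.79], [-1.13, 4.28], [0.06, 2.93], [-2.69, 2.69]. Speed limits (rad/s): [2.22, 2.22, 2.79, 3.14, 3.14, 3.14].

### API

Orientations are given as [roll, pitch, yaw] about the fixed x, y, z axes, in that order (R = Rz(yaw) Ry(pitch) Rx(roll)).
In Python, from cell import state, read_camera, job_done, grip_depth gives the robot as it stands.
- The arm moves only by the tool drive_tool, never from a script. Its argument "targets" is a list of rows, each an object with "jaw": the opening, from 0 (shut) to 1 (fully open); "travel": the shift along the tool's x, y, z in m, a list of three; "twist": the turn about the tool's z in rad. In form: [{"jaw": jaw, "travel": [tx, ty, tz], "twist": twist}, ...]. A call has 1 to 8 rows; each row is the pose to reach, as a shift and turn from the pose commanded when the call began, along the tool's axes at that moment; what a row does not reach only later rows make up. A row lasts 1/12 s, in which the tool goes at most 41.7 mm and 7.16 degrees, less where a joint would pass 70% of its speed; a pose out of reach is approached as far as the arm can. A call with a gripper value outside its range is refused whole. The fingers move at their own pace and stop on an object; the grip force is fixed at half the most. Time passes only in rows, so rows that repeat a pose let the fingers close. It gives the time, the measured TCP pose, the force, the opening and the grip force at its end, in the units of the state.
- state(): the state, without advancing time (a new reading comes with each control period).
- read_camera(name): name is "scene" or "top" or "wrist"; returns a dict with "frame" (420x560x3 uint8, red, green, blue), "fx", "fy", "cx", "cy" (pixels), "R" (3x3) and "t" (3): a world point X has camera coordinates R X + t. Camera axes: x right, y down, z forward; pixel columns grow to the right and rows downward; lengths in mm; the calibration is good to about 2 mm. A picture is of the moment at which its call begins. There is no depth.
- job_done(): hands the job in; it is judged then, once.
The state is a dict: "t": time; "joints": joint angles; "qvel": joint speeds; "tau": joint torques, N m; "eef_pos": TCP position; "tcp_rot": TCP orientation; "ft_force": force on the tool from outside, world axes, zero at the start; "moment": the same for the moment, N m; "opening": opening from 0.0 (shut) to 1.0 (fully open); "grip_force": force on a finger pad.
Only numpy, scipy, OpenCV 4.12 (cv2) and the standard library are available. Lean on these libraries where they do the work, as an engineer would, in place of code of your own. Each camera call takes 0.05 s, during which the arm holds its last target. There are 200 camera calls.

### The job

Push the wooden ware tray along the roller track until it is fully home against the end stop of the bay. Then take the dipping tongs out of their stand, close them on the small straight-sided cup in the tray and lift the cup about 100 mm, upright; finish while holding it up there in the tongs. Touch the cup only with the tongs, keep cup and bowl from tipping over, leave the low bowl standing in the tray and do not disturb the other things on the table.

Things in the scene. Friction and masses are not known exactly. Their poses are not given: they have to be found in the camera images.
- track: straight aluminium roller track, fixed, 540 mm long, 159 mm wide. Origin: on the table under it; y along the track towards the bay, x across, z up. Passive free-turning steel rollers (25 mm diameter, every 40 mm) with tops 60 mm above the table, from y -258 to +228 mm, between side rails 139 mm apart whose tops are 70 mm above the table
- bay (a point): where the tray's origin lies when fully home: track y +145 mm, 60 mm above the table, axes as the track's. The bay is the last 190 mm of the track: the sides rise as cheeks to 104 mm above the table from track y 60 mm on (flared mouth from y 15 mm), and a solid end stop of the same height crosses it, face at track y +250 mm
- tray: open wooden ware tray on the rollers, 132 mm across the track (x) by 210 mm along it (y), 30 mm high, walls and floor 6 mm thick, about 0.45 kg. Origin: centre of its underside; its axes lie along the track's. It carries the cup and the bowl, one in each half, about 110 mm apart along y
- tray_end (a point): middle of the tray's rear end, on the outer face at the height of the rim; the tray is pushed here, towards the bay
- cup: small straight-sided unglazed fired-clay cup, 40 mm in diameter and 50 mm high, open at the top, 4 mm wall, about 50 g. Origin: centre of its underside; z up
- bowl: low unglazed fired-clay bowl in the tray's other half, 68 mm in diameter and 28 mm high; stays in the tray. Origin: centre of its underside
- stand: fixed wooden stand for the tongs: an open-topped box 46 x 118 mm, 52 mm high, walls and floor 7 mm, long side along its y axis. Origin: centre of its underside
- tongs: short steel spring tongs, 130 mm tall, about 90 g, standing jaws down on the stand's floor within its walls (lift straight up 60 mm or more to clear). Origin: midway between the open jaws, level with their lower ends; z up. Arms at +y and -y open and close along y, always alike, about a pivot 124 mm above the origin; the pivot block ends 6 mm higher and is 18 x 16 mm
- tongs_grip (a point): midway between the grip plates' centres, 86 mm above the tongs' origin, 38 mm below the pivot; axes as the tongs'. Each arm has a rubber grip plate outside, 24 mm wide (x), 28 mm high; outer faces 51 mm apart when open. Take both plates from above, pivot block between the fingers, and squeeze. A spring keeps the arms open: each plate pushes out with about 3 N open, 5 N when closed on the cup
- tongs_jaws (a point): midway between the jaws at their mid height when closed on the cup, 7 mm above the tongs' origin (then the jaws reach 12 mm above and below this point); axes as the tongs'. Each jaw is a shallow V, 24 mm high, about 25 mm wide (x), hollow side inwards; open, the jaws' edges are about 70 mm apart and measure about 95 mm over their backs
- left_arm (a joint): how far the tongs are squeezed, rad: 0 fully open (at rest), about 0.16 closed on the cup (grip plates about 39 mm apart), 0.28 jaws together
- jar_a: bystander: glaze jar 76 mm in diameter, 110 mm high
- jar_b: bystander: glaze jar 68 mm in diameter, 90 mm high
- brush: bystander: glaze brush lying on the table
- rib: bystander: flat wooden rib 90 x 50 x 6 mm
- mug: bystander: clay mug 76 mm in diameter, 85 mm high, past the bay end of the track
- dish: bystander: clay plate 100 mm in diameter, 25 mm high, beyond the track
Things that resemble listed ones, but are neither listed nor needed, are in the scene too. What is shaped like the cup but green or turquoise is not meant.

How it is judged:
By the outcome, as a careful person would: the job done as asked, in the order asked, and still so for the second after the job is handed in, while the arm keeps its last pose, push and grip.
It also fails if it takes over 58 s, if anything falls off the work surface, if the arm or the gripper's body presses on something with over 40 N, if the wrist force passes 120 N, or if a joint passes its speed limit or range.

## Working session

There is one attempt and no reset: what is moved stays moved. The work goes in short steps, Python scripts to look and compute and a tool call to move; the robot and the scene stay as the last step left them, time stands still between calls to the robot, and variables do not carry over. Pictures are saved under pics/ and viewed, at most 10 in all, crops included, and the job is handed in when it is done.

Besides the shell and the picture viewer there is one more tool, called after ">>>" as name(argument=value, ...), one argument or row to a line, values as JSON. drive_tool: Moves the arm, as the interface text tells. Its arguments: {"type":"object","properties":{"targets":{"type":"array"}},"required":["targets"]}

```bash
mkdir -p pics; ls
python3 - <<'E'
from cell import *
import cv2,pickle
s=state();print(s,grip_depth)
d={}
for n in ("top","scene"):
    c=read_camera(n);d[n]=c
    cv2.imwrite(f"pics/{n}0.png",cv2.resize(c["frame"][:,:,::-1],(800,600),interpolation=cv2.INTER_CUBIC))
    print(n,c["fx"],c["cx"],c["cy"],c["R"],c["t"])
pickle.dump(d,open("c0.pkl","wb"))
E
```

```text
pics
{'t': 0.0, 'joints': array([ 1.14743731e+00,  4.91541775e-01,  1.55946764e+00, -1.39614046e-05,
        1.09171904e+00, -1.05587881e-01]), 'qvel': array([ 0.00066029,  0.00111457, -0.0005684 , -0.00086134, -0.00127836,
        0.00063641]), 'tau': array([ 1.20184170e-03, -6.12630486e+01, -2.58187097e+01,  6.92599732e-02,
        4.81508137e-02, -1.02142719e-04]), 'eef_pos': array([195.14876625, 593.4799085 , 214.06654094]), 'tcp_rot': array([-3.14046187e+00, -1.07391364e-04,  2.82382790e+00]), 'ft_force': array([ 0.07520508, -0.55686289,  0.45006185]), 'moment': array([0.0010185 , 0.01025311, 0.08434001]), 'grip_force': 0.0, 'opening': 0.9986423127409163} 18.8
top 484.14065669149034 271.0358965568165 204.16852718579392 [[-0.01033942 -0.999923   -0.00686213]
 [-0.99070924  0.01117429 -0.13553722]
 [ 0.13560346  0.005397   -0.99074849]] [  17.1151143   585.79698773 1239.72143993]
scene 443.90051992522757 271.7015034113323 209.40035508404358 [[ 0.88790705  0.45944125  0.02312589]
 [ 0.26447473 -0.46869445 -0.84283963]
 [-0.37639632  0.75447946 -0.5376677 ]] [-517.0375447   -52.94534803 1471.01303463]
```

View pics/top0.png

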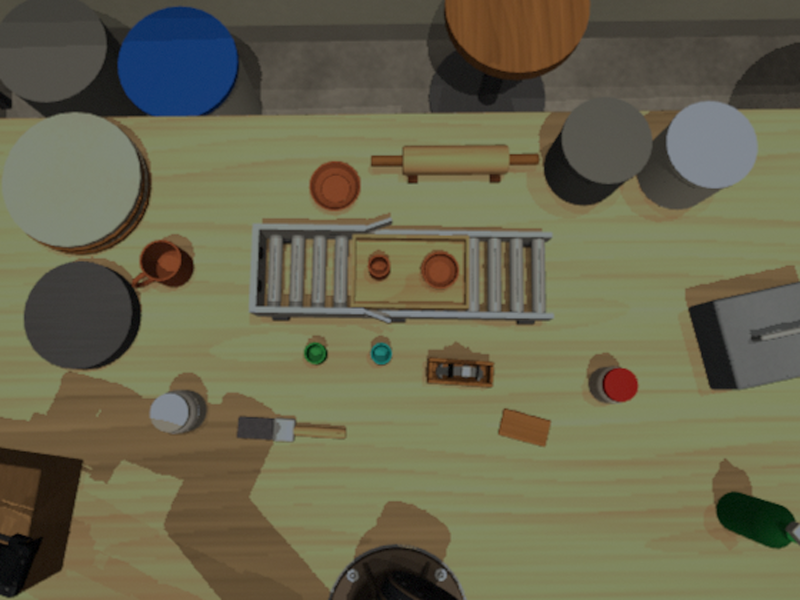

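View pics/scene0.png

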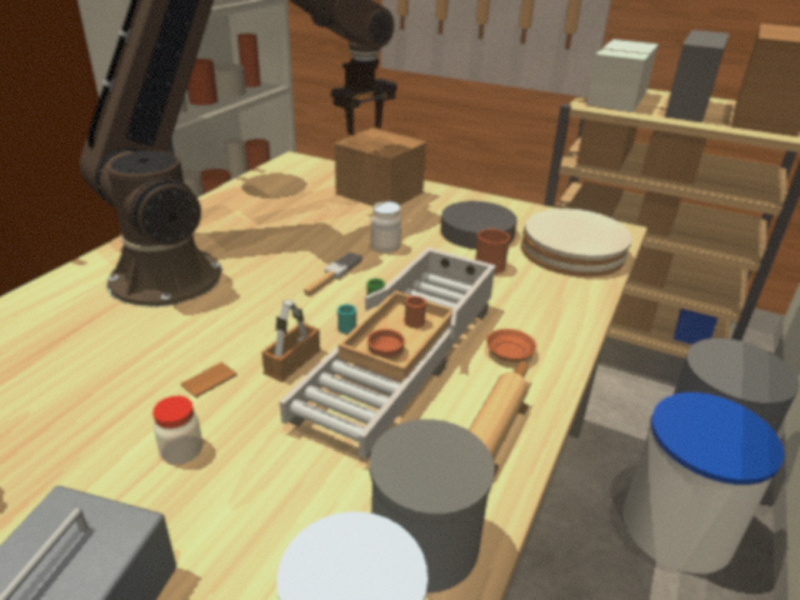

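The top view shows the track spanning (250..550, 225..320), with the bay on the left. The tray is at (350..468, 238..307) and the stand with the tongs at (460,372).

Three things could be the cup: clay (378,265) in the tray, green (316,353) and turquoise (381,353). The clay one fits, being unglazed and in the tray. I'll confirm it in an enlarged crop.

```bash
cat > h.py <<'E'
import numpy as np,cv2
def back(c,u,v,z):
    R=np.array(c["R"]);t=np.array(c["t"]);C=-R.T@t
    d=R.T@np.array([(u-c["cx"])/c["fx"],(v-c["cy"])/c["fy"],1.]);return C+d*(z-C[2])/d[2]
def proj(c,X):
    p=np.array(c["R"])@np.array(X,float)+np.array(c["t"]);return np.array([c["fx"]*p[0]/p[2]+c["cx"],c["fy"]*p[1]/p[2]+c["cy"]])
def crop(c,u0,v0,w,h,k,name):
    cv2.imwrite(name,cv2.resize(c["frame"][v0:v0+h,u0:u0+w,::-1],None,fx=k,fy=k,interpolation=cv2.INTER_CUBIC))
E
python3 - <<'E'
from h import *;import pickle
d=pickle.load(open("c0.pkl","rb"));crop(d["top"],170,150,220,125,3.6,"pics/crop1.png")
E
```

```text
(no output)
```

View pics/crop1.png

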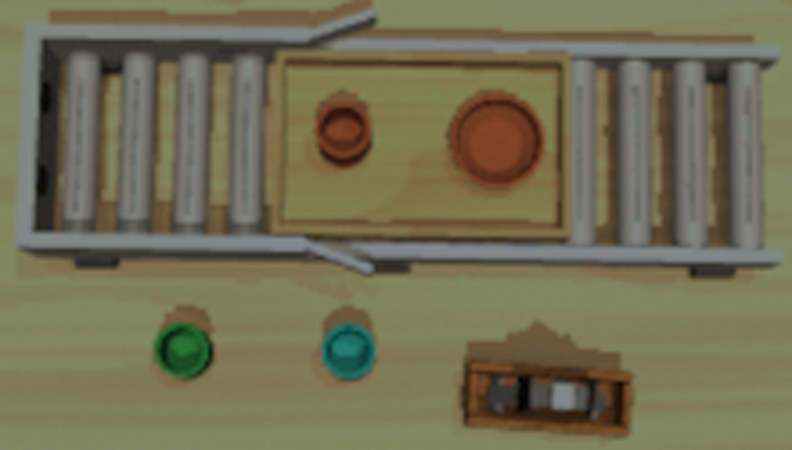

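The crop confirms the clay cup at (343,133), with the bowl at (497,140). The tray rim runs (272,55) to (570,238), the stand top has corners (467,362), (632,372), (628,435), (463,424), and the pivot block is at about (565,395).

Run:
```python
from h import *;import pickle
c=pickle.load(open("c0.pkl","rb"))["top"]
P=lambda u,v,z:back(c,u/3.6+170,v/3.6+150,z)[:2].round(1)
for n,l,z in [("tray",[(272,55),(570,55),(570,238),(270,234)],90),("rail rear out",[(778,47),(782,257)],70),("bay cheek end",[(42,25),(18,250)],104),("stand",[(467,362),(632,372),(628,435),(463,424)],52),("pivot",[(565,395)],130),("cup top",[(343,128)],100),("bowl",[(497,140)],90),("jaws",[(492,395),(603,398)],90),("grn",[(183,350),(348,350)],50)]:
    print(n,z,*[P(*q,z) for q in l])
```

```text
tray 90 [680.6  74.9] [ 678.1 -137.5] [ 547. -134.] [552.2  76.7]
rail rear out 70 [ 686.6 -290.4] [ 533.9 -286.8]
bay cheek end 104 [701.1 236.8] [541.3 251.1]
stand 52 [462.5 -62.1] [ 454.1 -180.2] [ 409.5 -175.9] [418.5 -58.5]
pivot 130 [ 436.7 -123.4]
cup top 100 [625.4  24.5]
bowl 90 [617.3 -84.2]
jaws 90 [438.  -77.1] [ 435.1 -154. ]
grn 50 [473.4 142. ] [472.1  23.2]
```

Track yaw is about -1.1° and the tray centre is about (614.5,-30). Home puts the tray's rear end at world y of about 20, so the push is roughly 155 mm. I'll move behind the tray now.

>>> drive_tool(
  targets=[
    {"jaw": 0, "travel": [-0.029, -0.0275, 0], "twist": -0.04},
    {"jaw": 0, "travel": [-0.058, -0.055, 0], "twist": -0.08},
    {"jaw": 0, "travel": [-0.087, -0.082, 0], "twist": -0.12},
    {"jaw": 0, "travel": [-0.116, -0.11, 0], "twist": -0.16},
    {"jaw": 0, "travel": [-0.145, -0.137, 0], "twist": -0.2},
    {"jaw": 0, "travel": [-0.174, -0.165, 0], "twist": -0.24},
    {"jaw": 0, "travel": [-0.203, -0.192, 0], "twist": -0.27},
    {"jaw": 0, "travel": [-0.232, -0.22, 0], "twist": -0.298},
  ],
)

```text
t: 0.77
eef_pos: [347.3, 310.5, 214.6]
tcp_rot: [3.142, -0.0, 3.124]
ft_force: [1.0, -0.0, -0.0]
opening: 0.494
grip_force: 0.0
```

>>> drive_tool(
  targets=[
    {"jaw": 0, "travel": [-0.018, -0.034, 0], "twist": 0},
    {"jaw": 0, "travel": [-0.036, -0.068, 0], "twist": 0},
    {"jaw": 0, "travel": [-0.055, -0.1, 0], "twist": 0},
    {"jaw": 0, "travel": [-0.075, -0.135, 0], "twist": 0},
    {"jaw": 0, "travel": [-0.095, -0.17, 0], "twist": 0},
    {"jaw": 0, "travel": [-0.115, -0.205, 0], "twist": 0},
    {"jaw": 0, "travel": [-0.135, -0.24, 0], "twist": 0},
    {"jaw": 0, "travel": [-0.155, -0.275, 0], "twist": 0},
  ],
)

```text
t: 1.43
eef_pos: [496.9, 32.2, 214.5]
tcp_rot: [3.141, -0.0, 3.122]
ft_force: [-0.3, 0.6, 0.2]
opening: 0.007
grip_force: 0.0
```

>>> drive_tool(
  targets=[
    {"jaw": 0, "travel": [-0.02, -0.035, 0], "twist": 0},
    {"jaw": 0, "travel": [-0.04, -0.07, 0], "twist": 0},
    {"jaw": 0, "travel": [-0.06, -0.105, 0], "twist": 0},
    {"jaw": 0, "travel": [-0.08, -0.14, 0], "twist": 0},
    {"jaw": 0, "travel": [-0.1, -0.17, 0], "twist": 0},
    {"jaw": 0, "travel": [-0.11, -0.19, 0], "twist": 0},
    {"jaw": 0, "travel": [-0.117, -0.203, 0], "twist": 0},
    {"jaw": 0, "travel": [-0.119, -0.206, 0], "twist": 0},
  ],
)

```text
t: 2.1
eef_pos: [611.8, -176.3, 213.7]
tcp_rot: [3.141, -0.001, 3.12]
ft_force: [-0.4, -0.4, -0.6]
opening: 0.007
grip_force: 0.0
```

>>> drive_tool(
  targets=[
    {"jaw": 0, "travel": [0, 0, 0.025], "twist": 0},
    {"jaw": 0, "travel": [0, 0, 0.055], "twist": 0},
    {"jaw": 0, "travel": [0, 0, 0.085], "twist": 0},
    {"jaw": 0, "travel": [0, 0, 0.115], "twist": 0},
    {"jaw": 0, "travel": [0, 0, 0.135], "twist": 0},
    {"jaw": 0, "travel": [0, 0, 0.14], "twist": 0},
    {"jaw": 0, "travel": [0, 0, 0.14], "twist": 0},
    {"jaw": 0, "travel": [0, 0, 0.14], "twist": 0},
  ],
)

```text
t: 2.77
eef_pos: [611.7, -173.8, 75.6]
tcp_rot: [-3.141, 0.001, 3.122]
ft_force: [0.2, -0.7, 0.8]
opening: 0.002
grip_force: 0.0
```

>>> drive_tool(
  targets=[
    {"jaw": 0, "travel": [0, 0.005, 0], "twist": 0},
    {"jaw": 0, "travel": [0, 0.01, 0], "twist": 0},
    {"jaw": 0, "travel": [0, 0.015, 0], "twist": 0},
    {"jaw": 0, "travel": [0, 0.02, 0], "twist": 0},
    {"jaw": 0, "travel": [0, 0.024, 0], "twist": 0},
    {"jaw": 0, "travel": [0, 0.028, 0], "twist": 0},
    {"jaw": 0, "travel": [0, 0.032, 0], "twist": 0},
    {"jaw": 0, "travel": [0, 0.036, 0], "twist": 0},
  ],
)

```text
t: 3.43
eef_pos: [612.2, -137.8, 74.7]
tcp_rot: [-3.141, 0.0, 3.122]
ft_force: [0.3, -0.9, 0.9]
opening: 0.006
grip_force: 0.7
```

>>> drive_tool(
  targets=[
    {"jaw": 0, "travel": [0, 0.004, 0], "twist": 0},
    {"jaw": 0, "travel": [0, 0.008, 0], "twist": 0},
    {"jaw": 0, "travel": [0, 0.012, 0], "twist": 0},
    {"jaw": 0, "travel": [0, 0.016, 0], "twist": 0},
    {"jaw": 0, "travel": [0, 0.02, 0], "twist": 0},
    {"jaw": 0, "travel": [0, 0.024, 0], "twist": 0},
    {"jaw": 0, "travel": [0, 0.028, 0], "twist": 0},
    {"jaw": 0, "travel": [0, 0.032, 0], "twist": 0},
  ],
)

```text
t: 4.1
eef_pos: [612.8, -105.7, 74.6]
tcp_rot: [3.141, 0.0, 3.122]
ft_force: [0.8, -1.3, 1.2]
opening: 0.005
grip_force: 0.7
```

>>> drive_tool(
  targets=[
    {"jaw": 0, "travel": [0, 0.0045, 0], "twist": 0},
    {"jaw": 0, "travel": [0, 0.009, 0], "twist": 0},
    {"jaw": 0, "travel": [0, 0.0135, 0], "twist": 0},
    {"jaw": 0, "travel": [0, 0.018, 0], "twist": 0},
    {"jaw": 0, "travel": [0, 0.0225, 0], "twist": 0},
    {"jaw": 0, "travel": [0, 0.027, 0], "twist": 0},
    {"jaw": 0, "travel": [0, 0.0315, 0], "twist": 0},
    {"jaw": 0, "travel": [0, 0.036, 0], "twist": 0},
  ],
)

```text
t: 4.77
eef_pos: [613.4, -69.7, 74.6]
tcp_rot: [3.142, -0.0, 3.122]
ft_force: [0.9, -0.9, -0.3]
opening: 0.004
grip_force: 0.7
```

>>> drive_tool(
  targets=[
    {"jaw": 0, "travel": [0, 0.0045, 0], "twist": 0},
    {"jaw": 0, "travel": [0, 0.009, 0], "twist": 0},
    {"jaw": 0, "travel": [0, 0.0135, 0], "twist": 0},
    {"jaw": 0, "travel": [0, 0.018, 0], "twist": 0},
    {"jaw": 0, "travel": [0, 0.0225, 0], "twist": 0},
    {"jaw": 0, "travel": [0, 0.027, 0], "twist": 0},
    {"jaw": 0, "travel": [0, 0.0315, 0], "twist": 0},
    {"jaw": 0, "travel": [0, 0.036, 0], "twist": 0},
  ],
)

```text
t: 5.43
eef_pos: [614.1, -33.7, 74.6]
tcp_rot: [3.142, 0.0, 3.122]
ft_force: [0.7, -1.2, -0.4]
opening: 0.003
grip_force: 0.8
```

>>> drive_tool(
  targets=[
    {"jaw": 0, "travel": [0, 0.004, 0], "twist": 0},
    {"jaw": 0, "travel": [0, 0.008, 0], "twist": 0},
    {"jaw": 0, "travel": [0, 0.012, 0], "twist": 0},
    {"jaw": 0, "travel": [0, 0.015, 0], "twist": 0},
    {"jaw": 0, "travel": [0, 0.018, 0], "twist": 0},
    {"jaw": 0, "travel": [0, 0.021, 0], "twist": 0},
    {"jaw": 0, "travel": [0, 0.024, 0], "twist": 0},
    {"jaw": 0, "travel": [0, 0.027, 0], "twist": 0},
  ],
)

```text
t: 6.1
eef_pos: [614.6, -6.9, 74.6]
tcp_rot: [3.141, -0.0, 3.122]
ft_force: [1.3, -0.9, 0.5]
opening: 0.005
grip_force: 0.6
```

>>> drive_tool(
  targets=[
    {"jaw": 0, "travel": [0, 0.002, 0], "twist": 0},
    {"jaw": 0, "travel": [0, 0.004, 0], "twist": 0},
    {"jaw": 0, "travel": [0, 0.006, 0], "twist": 0},
    {"jaw": 0, "travel": [0, 0.008, 0], "twist": 0},
    {"jaw": 0, "travel": [0, 0.0095, 0], "twist": 0},
    {"jaw": 0, "travel": [0, 0.011, 0], "twist": 0},
  ],
)

```text
t: 6.6
eef_pos: [614.9, 4.0, 74.6]
tcp_rot: [3.142, 0.0, 3.122]
ft_force: [-0.1, -0.9, 0.3]
opening: 0.003
grip_force: 0.5
```

>>> drive_tool(
  targets=[
    {"jaw": 0, "travel": [0, 0.0015, 0], "twist": 0},
    {"jaw": 0, "travel": [0, 0.003, 0], "twist": 0},
    {"jaw": 0, "travel": [0, 0.004, 0], "twist": 0},
  ],
)

```text
t: 6.85
eef_pos: [615.0, 8.1, 74.6]
tcp_rot: [3.141, 0.0, 3.122]
ft_force: [0.2, -0.5, -1.0]
opening: 0.005
grip_force: 0.5
```

>>> drive_tool(
  targets=[
    {"jaw": 0, "travel": [0, 0.0015, 0], "twist": 0},
    {"jaw": 0, "travel": [0, 0.003, 0], "twist": 0},
    {"jaw": 0, "travel": [0, 0.0045, 0], "twist": 0},
  ],
)

```text
t: 7.1
eef_pos: [615.0, 12.5, 74.6]
tcp_rot: [3.141, -0.0, 3.122]
ft_force: [0.7, -1.1, -0.7]
opening: 0.002
grip_force: 0.5
```

Run:
```python
from cell import *;from h import *
c=read_camera("top");crop(c,170,150,220,125,3.6,"pics/crop2.png")
print(state()["ft_force"])
```

```text
[0.44725116 0.20578848 0.08839078]
```

View pics/crop2.png

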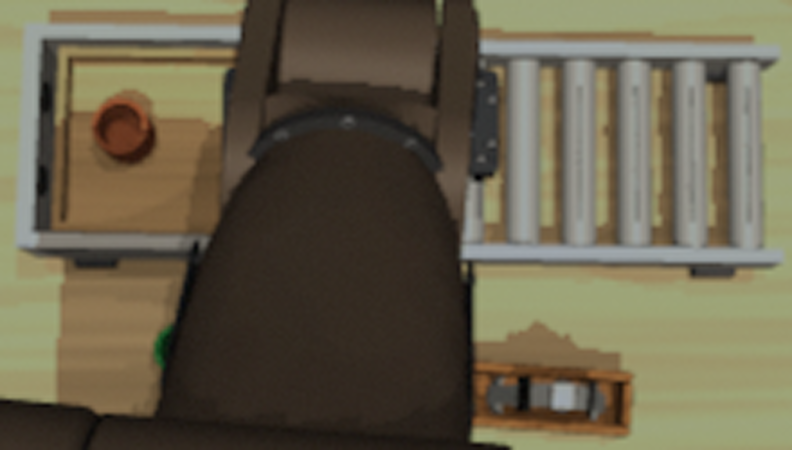

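The tray's front edge is at about (57,140), close to the stop, and the cup is upright at (123,132). I'll keep creeping until the force rises.

>>> drive_tool(
  targets=[
    {"jaw": 0, "travel": [0, 0.001, 0], "twist": 0},
    {"jaw": 0, "travel": [0, 0.002, 0], "twist": 0},
    {"jaw": 0, "travel": [0, 0.003, 0], "twist": 0},
  ],
)

```text
t: 7.4
eef_pos: [615.0, 15.5, 74.6]
tcp_rot: [3.142, -0.0, 3.122]
ft_force: [-0.2, -0.1, 0.7]
opening: 0.003
grip_force: 0.4
```

>>> drive_tool(
  targets=[
    {"jaw": 0, "travel": [0, 0.001, 0], "twist": 0},
    {"jaw": 0, "travel": [0, 0.002, 0], "twist": 0},
    {"jaw": 0, "travel": [0, 0.003, 0], "twist": 0},
  ],
)

```text
t: 7.65
eef_pos: [615.1, 18.5, 74.6]
tcp_rot: [3.142, -0.0, 3.122]
ft_force: [-0.2, -0.8, -0.5]
opening: 0.004
grip_force: 0.4
```

>>> drive_tool(
  targets=[
    {"jaw": 0, "travel": [0, 0.001, 0], "twist": 0},
    {"jaw": 0, "travel": [0, 0.002, 0], "twist": 0},
    {"jaw": 0, "travel": [0, 0.003, 0], "twist": 0},
  ],
)

```text
t: 7.9
eef_pos: [615.2, 21.5, 74.6]
tcp_rot: [3.141, -0.0, 3.122]
ft_force: [-0.0, -0.9, 0.4]
opening: 0.001
grip_force: 0.4
```

Run:
```python
from cell import *;from h import *
c=read_camera("top");crop(c,172,152,75,75,8,"pics/crop3.png")
```

```text
(no output)
```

View pics/crop3.png

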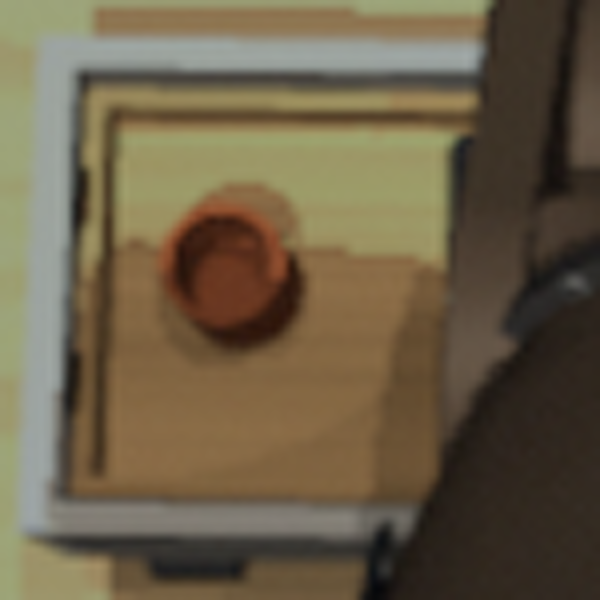

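The tray rim at (95,300) is only a few mm from the stop face at (80,300), and the cup is upright with its top at (225,268).

>>> drive_tool(
  targets=[
    {"jaw": 0, "travel": [0, 0.001, 0], "twist": 0},
    {"jaw": 0, "travel": [0, 0.002, 0], "twist": 0},
    {"jaw": 0, "travel": [0, 0.003, 0], "twist": 0},
  ],
)

```text
t: 8.2
eef_pos: [615.3, 23.4, 74.6]
tcp_rot: [-3.14, 0.0, 3.122]
ft_force: [-1.1, -15.7, 0.6]
opening: 0.005
grip_force: 7.5
```

>>> drive_tool(
  targets=[
    {"jaw": 0, "travel": [0, 0.001, 0], "twist": 0},
    {"jaw": 0, "travel": [0, 0.002, 0], "twist": 0},
    {"jaw": 0, "travel": [0, 0.002, 0], "twist": 0},
  ],
)

```text
t: 8.45
eef_pos: [615.3, 23.5, 74.6]
tcp_rot: [-3.138, -0.0, 3.122]
ft_force: [-1.8, -22.5, 0.2]
opening: 0.009
grip_force: 10.8
```

The force rose to 22 N, so the tray is home. I'll back off and move above the tongs.

>>> drive_tool(
  targets=[
    {"jaw": 0, "travel": [0, -0.003, 0], "twist": 0},
    {"jaw": 0, "travel": [0, -0.012, 0], "twist": 0},
    {"jaw": 0, "travel": [0, -0.03, 0], "twist": 0},
    {"jaw": 0, "travel": [0, -0.04, -0.025], "twist": 0},
    {"jaw": 0, "travel": [0, -0.04, -0.06], "twist": 0},
    {"jaw": 0, "travel": [0, -0.04, -0.1], "twist": 0},
    {"jaw": 0, "travel": [0, -0.04, -0.135], "twist": 0},
    {"jaw": 0, "travel": [0, -0.04, -0.155], "twist": 0},
  ],
)

```text
t: 9.12
eef_pos: [615.3, -13.9, 233.9]
tcp_rot: [-3.142, 0.005, 3.122]
ft_force: [-0.5, -0.4, 0.6]
opening: 0.007
grip_force: 0.0
```

>>> drive_tool(
  targets=[
    {"jaw": 0.3, "travel": [0.02, -0.012, 0], "twist": 0.01},
    {"jaw": 1, "travel": [0.05, -0.03, 0], "twist": 0.02},
    {"jaw": 1, "travel": [0.08, -0.05, 0], "twist": 0.04},
    {"jaw": 1, "travel": [0.11, -0.07, 0], "twist": 0.06},
    {"jaw": 1, "travel": [0.14, -0.09, 0], "twist": 0.06},
    {"jaw": 1, "travel": [0.165, -0.105, 0], "twist": 0.06},
    {"jaw": 1, "travel": [0.176, -0.109, 0], "twist": 0.06},
    {"jaw": 1, "travel": [0.176, -0.109, 0], "twist": 0.06},
  ],
)

```text
t: 9.78
eef_pos: [434.8, -119.8, 230.0]
tcp_rot: [3.141, 0.0, 3.06]
ft_force: [-0.1, -1.1, -0.1]
opening: 0.512
grip_force: 0.0
```

Run:
```python
from cell import *;from h import *
c=read_camera("wrist");w=read_camera("top")
import pickle;pickle.dump((c,w),open("c1.pkl","wb"))
crop(w,172,152,75,75,6,"/tmp/a.png");a=cv2.imread("/tmp/a.png")
b=cv2.resize(c["frame"][60:,:,::-1],(700,450))
b=cv2.resize(c["frame"][:,:,::-1],(800,600));cv2.imwrite("pics/wrist1.png",b)
s=state();print(s["eef_pos"],s["tcp_rot"],c["fx"],-np.array(c["R"]).T@c["t"])
print(back(w,225/8+172,268/8+152,116))
```

```text
[ 437.12533517 -119.22247936  230.00344031] [-3.14154877e+00  1.32654450e-03  3.06102957e+00] 345.8399402760226 [ 361.80686272 -113.18683903  400.67599942]
[624.64705855 187.1753351  116.        ]
```

View pics/wrist1.png

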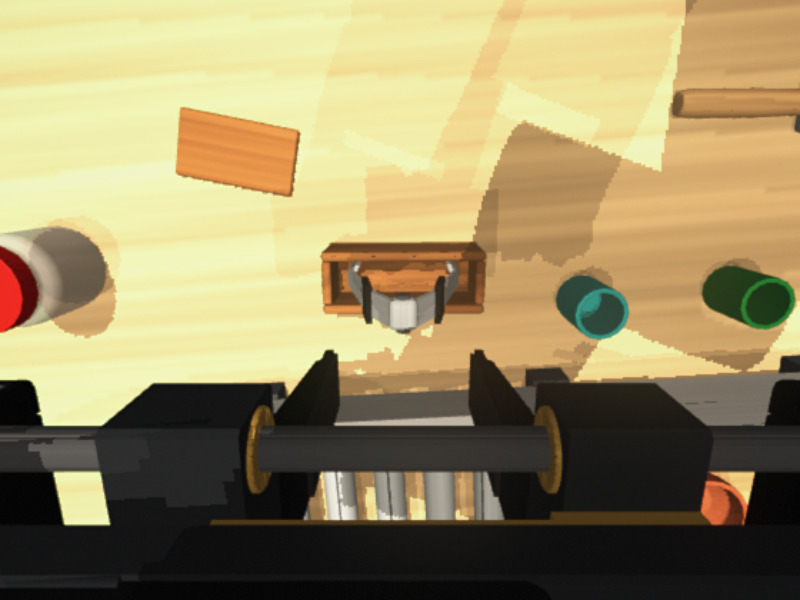

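The wrist view shows the tongs upright in the stand, with the pivot block's top at about (404,312), the plates at (367,298) and (440,298), and the stand's edges at (323,250) and (485,250).

Run:
```python
from h import *;import pickle
c,w=pickle.load(open("c1.pkl","rb"))
k=1.4286
crop(c,210,155,150,85,5.3,"pics/wcrop.png")
for n,u,v,z in [("block",404,298,137),("plL",367,278,107),("plR",440,277,107),("stL",322,263,52),("stR",485,263,52)]:
    print(n,back(c,u/k,v/k,z)[:2].round(1))
print(proj(c,[437.1,-119.2,137])*k)
```

```text
block [ 427.1 -118.2]
plL [ 420.2 -140.1]
plR [423.2 -96. ]
stL [ 417.7 -176. ]
stR [427.1 -60.1]
[403.65161191 315.64998579]
```

View pics/wcrop.png

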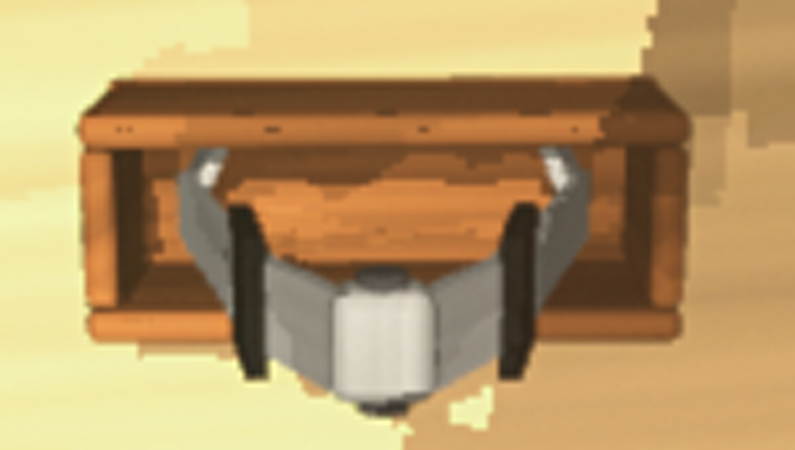

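Run:
```python
from h import *;import pickle
c,w=pickle.load(open("c1.pkl","rb"))
P=lambda u,v,z:back(c,u/5.3+210,v/5.3+155,z)[:2].round(1)
print("block",P(385,340,137),[P(*q,137) for q in((335,290),(433,290),(333,388),(437,388))])
print("plates bottom-near",P(257,378,107),P(511,378,107))
print("stand top",P(82,130,52),P(688,130,52),P(90,330,52),P(682,330,52))
```

```text
block [ 435.6 -119. ] [array([ 427.3, -125.8]), array([ 428.5, -111.3]), array([ 442.5, -127.4]), array([ 443.7, -111.8])]
plates bottom-near [ 448.9 -141.6] [452.3 -99.2]
stand top [ 413.1 -175.4] [422.5 -59.6] [ 452.7 -178.7] [462.1 -62.3]
```

Tongs centre is about (435.7,-119.3) with yaw about -4.6°, and the tool is already aligned. I'll descend and grip the plates lightly.

>>> drive_tool(
  targets=[
    {"jaw": 1, "travel": [0.001, 0, 0.02], "twist": 0},
    {"jaw": 1, "travel": [0.001, 0, 0.05], "twist": 0},
    {"jaw": 1, "travel": [0.001, 0, 0.08], "twist": 0},
    {"jaw": 1, "travel": [0.001, 0, 0.11], "twist": 0},
    {"jaw": 1, "travel": [0.001, 0, 0.135], "twist": 0},
    {"jaw": 1, "travel": [0.001, 0, 0.15], "twist": 0},
    {"jaw": 1, "travel": [0.001, 0, 0.156], "twist": 0},
    {"jaw": 1, "travel": [0.001, 0, 0.156], "twist": 0},
  ],
)

```text
t: 10.55
eef_pos: [435.9, -118.4, 72.3]
tcp_rot: [3.141, -0.002, 3.063]
ft_force: [0.0, -0.6, 0.0]
opening: 0.995
grip_force: 0.0
```

>>> drive_tool(
  targets=[
    {"jaw": 0.8, "travel": [0, 0, 0], "twist": 0},
    {"jaw": 0.65, "travel": [0, 0, 0], "twist": 0},
    {"jaw": 0.55, "travel": [0, 0, 0], "twist": 0},
    {"jaw": 0.5, "travel": [0, 0, 0], "twist": 0},
    {"jaw": 0.48, "travel": [0, 0, 0], "twist": 0},
    {"jaw": 0.48, "travel": [0, 0, 0], "twist": 0},
    {"jaw": 0.48, "travel": [0, 0, 0], "twist": 0},
    {"jaw": 0.48, "travel": [0, 0, 0], "twist": 0},
  ],
)

```text
t: 11.22
eef_pos: [435.8, -119.2, 74.1]
tcp_rot: [-3.141, 0.001, 3.062]
ft_force: [-0.2, 0.7, 7.8]
opening: 0.507
grip_force: 8.6
```

>>> drive_tool(
  targets=[
    {"jaw": 0.48, "travel": [0, 0, -0.004], "twist": 0},
    {"jaw": 0.48, "travel": [0, 0, -0.012], "twist": 0},
    {"jaw": 0.48, "travel": [0, 0, -0.025], "twist": 0},
    {"jaw": 0.48, "travel": [0, 0, -0.04], "twist": 0},
    {"jaw": 0.48, "travel": [0, 0, -0.06], "twist": 0},
    {"jaw": 0.48, "travel": [0, 0, -0.08], "twist": 0},
    {"jaw": 0.48, "travel": [0, 0, -0.1], "twist": 0},
    {"jaw": 0.48, "travel": [0, 0, -0.115], "twist": 0},
  ],
)

```text
t: 11.88
eef_pos: [435.4, -119.0, 190.7]
tcp_rot: [-3.141, 0.001, 3.062]
ft_force: [0.4, 0.2, -0.4]
opening: 0.478
grip_force: 2.9
```

>>> drive_tool(
  targets=[
    {"jaw": 0.48, "travel": [0, 0, -0.015], "twist": 0},
    {"jaw": 0.48, "travel": [0, 0, -0.03], "twist": 0},
    {"jaw": 0.48, "travel": [0, 0, -0.045], "twist": 0},
    {"jaw": 0.48, "travel": [0, 0, -0.055], "twist": 0},
    {"jaw": 0.48, "travel": [0, 0, -0.061], "twist": 0},
    {"jaw": 0.48, "travel": [0, 0, -0.061], "twist": 0},
  ],
)

```text
t: 12.38
eef_pos: [435.5, -119.1, 250.9]
tcp_rot: [-3.141, 0.002, 3.062]
ft_force: [-0.1, -0.4, -0.8]
opening: 0.478
grip_force: 2.9
```

Run:
```python
from cell import *;from h import *
import pickle
c=read_camera("wrist");w=read_camera("top");s=read_camera("scene")
pickle.dump((c,w,s),open("c2.pkl","wb"))
A=cv2.resize(c["frame"][80:300,150:410],(520,440));B=cv2.resize(s["frame"][60:280,170:310],(280,440))
cv2.imwrite("pics/mix.png",np.hstack([A,B])[:,:,::-1])
s=state();print(s["eef_pos"],s["tcp_rot"],s["ft_force"],s["opening"],s["joints"])
```

```text
[ 435.03823616 -118.883283    249.12520751] [ 3.14118013e+00 -8.78825877e-04  3.06175402e+00] [-0.46755848 -0.52420094 -0.80325781] 0.48224145768443843 [-4.13468313e-01  2.02091048e-01  1.91565480e+00  1.19338001e-04
  1.02481227e+00 -1.90448784e+00]
```

View pics/mix.png

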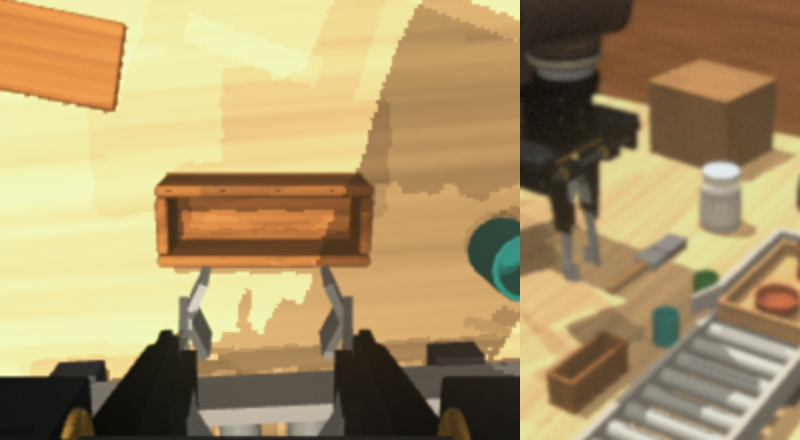

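The tongs hang straight in the fingers, jaws partly closed, and the stand is empty. Next I'll fit the cup's silhouette in the current top view.

```bash
cat >> h.py <<'E'
from scipy.optimize import minimize
def mask_cup(c,x,y,zb=66,r=60):
    f=c["frame"];hsv=cv2.cvtColor(np.ascontiguousarray(f),cv2.COLOR_RGB2HSV).astype(int)
    m=(((hsv[...,0]<9)|(hsv[...,0]>172))&(hsv[...,1]>125)).astype(np.uint8)
    u,v=proj(c,[x,y,zb+25]).astype(int);n,l,st,ce=cv2.connectedComponentsWithStats(m)
    g=l[max(0,v-6):v+7,max(0,u-6):u+7].ravel();g=g[g>0];k=np.bincount(g).argmax()
    return (l==k).astype(np.uint8),st[k]
def fit_cup(c,x0,y0,zb=66):
    m,st=mask_cup(c,x0,y0,zb);a=np.linspace(0,2*np.pi,40)
    h,w=m.shape;S=4;x1,y1,ww,hh=st[0]-15,st[1]-15,st[2]+30,st[3]+30
    M=cv2.resize(m[y1:y1+hh,x1:x1+ww].astype(np.float32),None,fx=S,fy=S)
    def cost(p):
        P=np.array([proj(c,[p[0]+20*np.cos(t),p[1]+20*np.sin(t),z]) for z in(zb,zb+50) for t in a])
        H=cv2.convexHull((((P+.5-[x1,y1])*S)).astype(np.float32)).round().astype(np.int32)
        I=np.zeros(M.shape,np.float32);cv2.fillConvexPoly(I,H,1);return np.abs(I-M).mean()
    r=minimize(cost,[x0,y0],method="Nelder-Mead",options=dict(initial_simplex=[[x0,y0],[x0+6,y0],[x0,y0+6]]))
    return r.x.round(1),r.fun,st
E
python3 - <<'E'
from h import *;import pickle
c,w,s=pickle.load(open("c2.pkl","rb"))
print(fit_cup(w,624.6,188))
try: print(fit_cup(s,624.6,188))
except Exception as e: print(e)
w0=pickle.load(open("c0.pkl","rb"));print(fit_cup(w0["top"],625,24),fit_cup(w0["scene"],625,24))
E
```

```text
(array([564.6, 221. ]), np.float64(0.003565062303096056), array([197, 179,   3,   4,   4], dtype=int32))
attempt to get argmax of an empty sequenceTraceback (most recent call last):
  File "<stdin>", line 6, in <module>
  File "h.py", line 17, in fit_cup
    m,st=mask_cup(c,x0,y0,zb);a=np.linspace(0,2*np.pi,40)
         ~~~~~~~~^^^^^^^^^^^^
  File "h.py", line 14, in mask_cup
    g=l[max(0,v-6):v+7,max(0,u-6):u+7].ravel();g=g[g>0];k=np.bincount(g).argmax()
                                                          ~~~~~~~~~~~~~~~~~~~~~^^
ValueError: attempt to get argmax of an empty sequence
```

Run:
```python
from h import *;import pickle
c,w,s=pickle.load(open("c2.pkl","rb"))
for k in (w,s):
    u,v=proj(k,[624.6,188,100]).astype(int);print(u,v)
    print(cv2.cvtColor(np.ascontiguousarray(k["frame"]),cv2.COLOR_RGB2HSV)[v,u-20:u+21:2].tolist())
    print(cv2.cvtColor(np.ascontiguousarray(k["frame"]),cv2.COLOR_RGB2HSV)[v-20:v+21:2,u].tolist())
```

```text
200 186
[[42, 12, 103], [19, 115, 144], [17, 133, 65], [27, 93, 143], [27, 93, 143], [26, 94, 136], [9, 178, 119], [9, 178, 43], [10, 178, 102], [10, 174, 139], [10, 173, 140], [10, 174, 139], [9, 172, 126], [9, 177, 114], [11, 163, 58], [28, 91, 143], [28, 90, 144], [27, 90, 144], [28, 89, 143], [28, 89, 144], [28, 90, 144]]
[[16, 134, 84], [24, 102, 143], [29, 89, 143], [27, 92, 144], [25, 97, 139], [16, 133, 125], [10, 175, 124], [9, 185, 62], [10, 176, 107], [10, 174, 136], [10, 173, 140], [9, 180, 95], [10, 179, 108], [10, 178, 106], [11, 179, 67], [17, 123, 139], [23, 101, 144], [25, 98, 143], [26, 96, 143], [28, 92, 144], [28, 90, 144]]
314 189
[[17, 115, 151], [17, 117, 122], [16, 123, 126], [17, 124, 154], [18, 116, 191], [20, 115, 217], [20, 118, 214], [18, 122, 175], [12, 139, 119], [10, 147, 116], [10, 147, 120], [10, 147, 118], [10, 150, 119], [11, 147, 113], [14, 130, 120], [16, 123, 137], [17, 123, 139], [16, 122, 138], [16, 121, 139], [16, 117, 148], [16, 113, 174]]
[[23, 91, 165], [26, 87, 226], [27, 84, 229], [27, 79, 228], [26, 49, 224], [20, 38, 174], [11, 87, 137], [10, 143, 125], [10, 146, 117], [10, 158, 142], [10, 147, 120], [10, 144, 117], [10, 150, 117], [10, 145, 116], [11, 160, 113], [11, 145, 116], [15, 133, 136], [19, 116, 218], [20, 115, 229], [20, 114, 229], [21, 112, 227]]
```

```bash
sed -i 's/hsv\[...,0\]<9)/hsv[...,0]<13)/; s/hsv\[...,1\]>125/hsv[...,1]>128/' h.py
python3 - <<'E'
from h import *;import pickle
c,w,s=pickle.load(open("c2.pkl","rb"))
print(fit_cup(w,624.6,188));print(fit_cup(s,624.6,188))
w0=pickle.load(open("c0.pkl","rb"));print(fit_cup(w0["top"],625,24),fit_cup(w0["scene"],625,24))
E
```

```text
(array([628.8, 191.5]), np.float64(0.017131399363279343), array([192, 177,  17,  18, 229], dtype=int32))
(array([623.9, 199.7]), np.float64(0.03047940321266651), array([309, 182,  14,  20, 204], dtype=int32))
(array([624.3,  25.5]), np.float64(0.015818504616618156), array([258, 178,  15,  18, 216], dtype=int32)) (array([621.2,  27.5]), np.float64(0.03616472706198692), array([283, 208,  15,  21, 242], dtype=int32))
```

>>> drive_tool(
  targets=[
    {"jaw": 0.48, "travel": [-0.006, 0.012, 0], "twist": 0.05},
    {"jaw": 0.48, "travel": [-0.016, 0.032, 0], "twist": 0.14},
    {"jaw": 0.48, "travel": [-0.027, 0.053, 0], "twist": 0.24},
    {"jaw": 0.48, "travel": [-0.038, 0.075, 0], "twist": 0.34},
    {"jaw": 0.48, "travel": [-0.05, 0.097, 0], "twist": 0.45},
    {"jaw": 0.48, "travel": [-0.061, 0.119, 0], "twist": 0.55},
    {"jaw": 0.48, "travel": [-0.072, 0.141, 0], "twist": 0.65},
    {"jaw": 0.48, "travel": [-0.083, 0.162, 0], "twist": 0.75},
  ],
)

```text
t: 13.2
eef_pos: [531.3, 37.1, 248.7]
tcp_rot: [-3.141, -0.001, 2.307]
ft_force: [-0.1, 0.3, -1.5]
opening: 0.482
grip_force: 2.9
```

>>> drive_tool(
  targets=[
    {"jaw": 0.48, "travel": [0.007, 0.024, 0], "twist": 0.1},
    {"jaw": 0.48, "travel": [0.014, 0.048, 0], "twist": 0.2},
    {"jaw": 0.48, "travel": [0.021, 0.072, 0], "twist": 0.3},
    {"jaw": 0.48, "travel": [0.028, 0.096, 0], "twist": 0.41},
    {"jaw": 0.48, "travel": [0.035, 0.12, 0], "twist": 0.52},
    {"jaw": 0.48, "travel": [0.041, 0.145, 0], "twist": 0.63},
    {"jaw": 0.48, "travel": [0.047, 0.166, 0], "twist": 0.72},
    {"jaw": 0.48, "travel": [0.05, 0.175, 0], "twist": 0.76},
  ],
)

```text
t: 13.87
eef_pos: [627.1, 193.0, 248.0]
tcp_rot: [-3.14, -0.0, 1.548]
ft_force: [0.0, -0.2, -1.5]
opening: 0.48
grip_force: 2.9
```

>>> drive_tool(
  targets=[
    {"jaw": 0.48, "travel": [0, 0, 0], "twist": 0},
    {"jaw": 0.48, "travel": [0, 0, 0], "twist": 0},
    {"jaw": 0.48, "travel": [0, 0, 0], "twist": 0},
  ],
)

```text
t: 14.12
eef_pos: [625.9, 190.2, 249.0]
tcp_rot: [-3.14, 0.0, 1.553]
ft_force: [0.6, 0.3, -0.6]
opening: 0.479
grip_force: 2.9
```

Run:
```python
from cell import *;from h import *
import pickle
c=read_camera("wrist");pickle.dump(c,open("c3.pkl","wb"))
crop(c,180,130,200,150,4,"pics/w3.png")
s=state();print(s["eef_pos"],s["tcp_rot"],s["opening"],s["grip_force"],-np.array(c["R"]).T@c["t"])
for p in ([627,191,116],[627,191,66],[627,191,178],[587,191,178],[667,191,178]): print(p,(proj(c,p)-[180,130])*4)
print(fit_cup(c,627,191))
```

```text
[625.99996422 190.07616947 249.35736985] [-3.14085542e+00  2.04467748e-04  1.55259686e+00] 0.4782895710081925 2.9014705773442984 [627.57527795 264.20328486 419.68079067]
[627, 191, 116] [415.99683931 302.95729695]
[627, 191, 66] [415.63127691 257.97933443]
[627, 191, 178] [416.64427573 382.61639415]
[587, 191, 178] [197.6861678  386.01207078]
[667, 191, 178] [636.08437747 379.21324261]
(array([627.2, 191.9]), np.float64(0.015198083594441414), array([ 263,  176,   44,   50, 1721], dtype=int32))
```

View pics/w3.png

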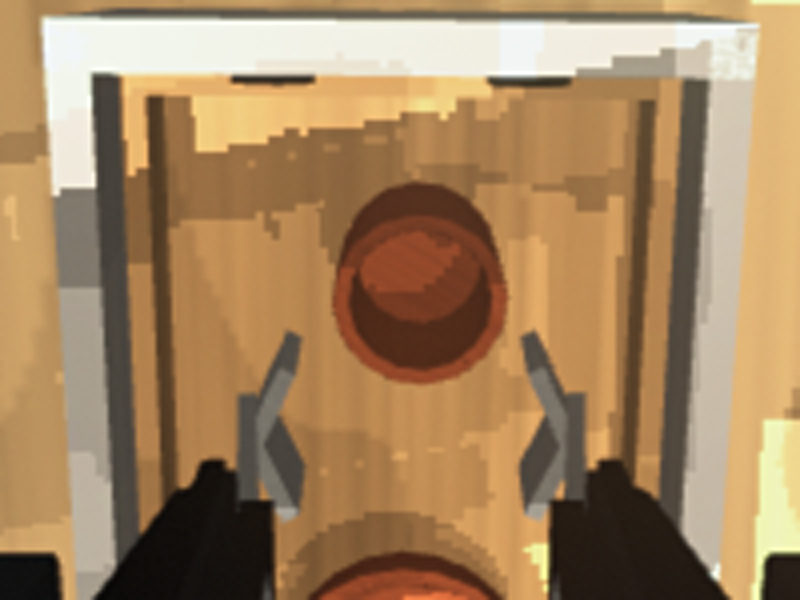

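The picture shows the tray rim tight against the end stop and the bowl standing. The upright cup's top is at (420,300), with the jaws at (270,425) and (555,425) straddling the line. The fit puts the cup at (627.2,191.9), so I'll correct by about 2 mm and descend.

>>> drive_tool(
  targets=[
    {"jaw": 0.5, "travel": [0.002, 0.001, 0.005], "twist": 0},
    {"jaw": 0.5, "travel": [0.002, 0.001, 0.015], "twist": 0},
    {"jaw": 0.5, "travel": [0.002, 0.001, 0.025], "twist": 0},
    {"jaw": 0.5, "travel": [0.002, 0.001, 0.035], "twist": 0},
    {"jaw": 0.5, "travel": [0.002, 0.001, 0.045], "twist": 0},
    {"jaw": 0.5, "travel": [0.002, 0.001, 0.05], "twist": 0},
    {"jaw": 0.5, "travel": [0.002, 0.001, 0.052], "twist": 0},
    {"jaw": 0.5, "travel": [0.002, 0.001, 0.052], "twist": 0},
  ],
)

```text
t: 14.83
eef_pos: [627.4, 192.8, 197.0]
tcp_rot: [-3.141, 0.0, 1.552]
ft_force: [-0.4, 0.3, -0.6]
opening: 0.498
grip_force: 2.8
```

>>> drive_tool(
  targets=[
    {"jaw": 0.5, "travel": [0, 0, 0.005], "twist": 0},
    {"jaw": 0.5, "travel": [0, 0, 0.01], "twist": 0},
    {"jaw": 0.5, "travel": [0, 0, 0.016], "twist": 0},
    {"jaw": 0.5, "travel": [0, 0, 0.022], "twist": 0},
    {"jaw": 0.5, "travel": [0, 0, 0.028], "twist": 0},
    {"jaw": 0.5, "travel": [0, 0, 0.034], "twist": 0},
    {"jaw": 0.5, "travel": [0, 0, 0.037], "twist": 0},
    {"jaw": 0.5, "travel": [0, 0, 0.037], "twist": 0},
  ],
)

```text
t: 15.5
eef_pos: [627.2, 192.8, 159.6]
tcp_rot: [-3.14, 0.0, 1.552]
ft_force: [-0.6, 0.0, -0.2]
opening: 0.498
grip_force: 2.8
```

Run:
```python
from cell import *;from h import *
c=read_camera("wrist");crop(c,180,150,200,150,4,"pics/w4.png")
s=state();print(s["eef_pos"],s["tcp_rot"],s["opening"],s["grip_force"],s["ft_force"])
```

```text
[627.38351563 192.8069433  160.21703183] [-3.14099191e+00  3.91099220e-05  1.55172604e+00] 0.4998608845524207 2.77540773851797 [-0.55467831  0.1190609  -0.44840821]
```

View pics/w4.png

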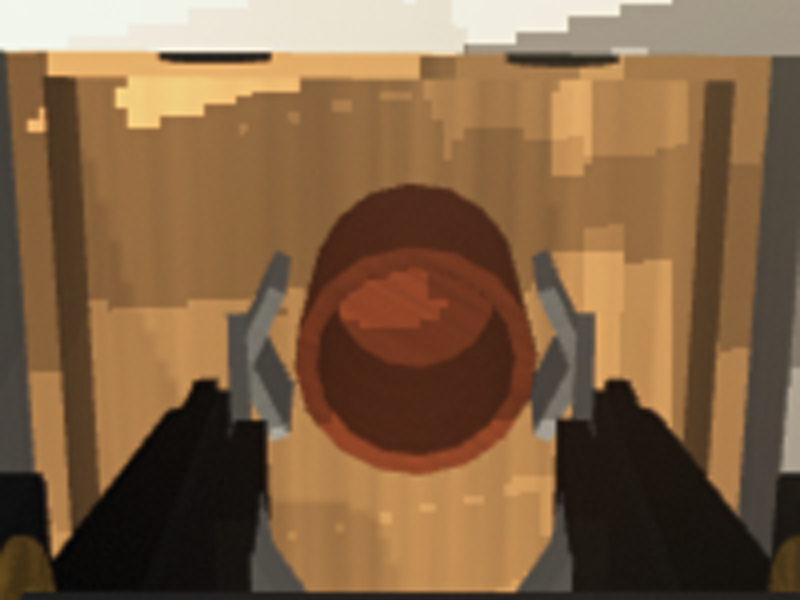

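The jaws straddle the cup centrally, with the jaw midpoint at about (413,350) and the cup rim centre at (417,360). I'll go 6 mm lower and close.

>>> drive_tool(
  targets=[
    {"jaw": 0.5, "travel": [0, 0, 0.003], "twist": 0},
    {"jaw": 0.5, "travel": [0, 0, 0.006], "twist": 0},
    {"jaw": 0.48, "travel": [0, 0, 0.006], "twist": 0},
    {"jaw": 0.46, "travel": [0, 0, 0.006], "twist": 0},
    {"jaw": 0.44, "travel": [0, 0, 0.006], "twist": 0},
    {"jaw": 0.42, "travel": [0, 0, 0.006], "twist": 0},
    {"jaw": 0.41, "travel": [0, 0, 0.006], "twist": 0},
    {"jaw": 0.4, "travel": [0, 0, 0.006], "twist": 0},
  ],
)

```text
t: 16.22
eef_pos: [627.4, 192.8, 154.7]
tcp_rot: [3.142, -0.0, 1.552]
ft_force: [0.9, -0.4, -2.1]
opening: 0.447
grip_force: 29.8
```

>>> drive_tool(
  targets=[
    {"jaw": 0.39, "travel": [0, 0, 0], "twist": 0},
    {"jaw": 0.38, "travel": [0, 0, 0], "twist": 0},
    {"jaw": 0.37, "travel": [0, 0, 0], "twist": 0},
    {"jaw": 0.36, "travel": [0, 0, 0], "twist": 0},
    {"jaw": 0.35, "travel": [0, 0, 0], "twist": 0},
    {"jaw": 0.34, "travel": [0, 0, 0], "twist": 0},
  ],
)

```text
t: 16.72
eef_pos: [627.5, 192.8, 154.6]
tcp_rot: [-3.142, -0.0, 1.552]
ft_force: [0.1, -0.7, -2.0]
opening: 0.445
grip_force: 29.8
```

>>> drive_tool(
  targets=[
    {"jaw": 0.34, "travel": [0, 0, -0.002], "twist": 0},
    {"jaw": 0.34, "travel": [0, 0, -0.005], "twist": 0},
    {"jaw": 0.34, "travel": [0, 0, -0.009], "twist": 0},
    {"jaw": 0.34, "travel": [0, 0, -0.014], "twist": 0},
    {"jaw": 0.34, "travel": [0, 0, -0.018], "twist": 0},
    {"jaw": 0.34, "travel": [0, 0, -0.02], "twist": 0},
  ],
)

```text
t: 17.22
eef_pos: [627.7, 192.9, 175.7]
tcp_rot: [3.14, -0.0, 1.552]
ft_force: [0.2, 0.6, -1.2]
opening: 0.442
grip_force: 29.8
```

Run:
```python
from cell import *;from h import *
c=read_camera("wrist");crop(c,180,150,200,150,4,"pics/w5.png")
s=state();print(s["eef_pos"],s["opening"],s["grip_force"],s["ft_force"])
for z in(66,86):
    r=fit_cup(c,627.3,192.5,z);print(z,r)
```

```text
[627.76091088 192.91089766 175.75200188] 0.44335384463145316 29.783839085139334 [ 0.2038535   0.62352967 -0.1737573 ]
66 (array([627.6, 184.4]), np.float64(0.04248916357755661), array([ 252,  197,   62,   75, 3526], dtype=int32))
86 (array([627.6, 191.6]), np.float64(0.015894312411546707), array([ 252,  197,   62,   75, 3526], dtype=int32))
```

The silhouette fits the cup at z=86, so it has risen 20 mm with the tongs. I'll lift the remaining 80 mm.

>>> drive_tool(
  targets=[
    {"jaw": 0.34, "travel": [0, 0, -0.004], "twist": 0},
    {"jaw": 0.34, "travel": [0, 0, -0.012], "twist": 0},
    {"jaw": 0.34, "travel": [0, 0, -0.024], "twist": 0},
    {"jaw": 0.34, "travel": [0, 0, -0.038], "twist": 0},
    {"jaw": 0.34, "travel": [0, 0, -0.053], "twist": 0},
    {"jaw": 0.34, "travel": [0, 0, -0.067], "twist": 0},
    {"jaw": 0.34, "travel": [0, 0, -0.076], "twist": 0},
    {"jaw": 0.34, "travel": [0, 0, -0.08], "twist": 0},
  ],
)

```text
t: 17.93
eef_pos: [627.8, 192.9, 256.9]
tcp_rot: [3.139, -0.001, 1.552]
ft_force: [-0.1, -1.2, -2.1]
opening: 0.445
grip_force: 29.8
```

>>> drive_tool(
  targets=[
    {"jaw": 0.34, "travel": [0, 0, 0], "twist": 0},
    {"jaw": 0.34, "travel": [0, 0, 0], "twist": 0},
    {"jaw": 0.34, "travel": [0, 0, 0], "twist": 0},
    {"jaw": 0.34, "travel": [0, 0, 0], "twist": 0},
  ],
)

```text
t: 18.27
eef_pos: [627.2, 192.8, 253.8]
tcp_rot: [-3.14, 0.0, 1.552]
ft_force: [0.2, 0.2, -1.0]
opening: 0.444
grip_force: 29.8
```

Run:
```python
from cell import *;from h import *
c=read_camera("wrist")
s=state();print(s["t"],s["eef_pos"],s["opening"],s["grip_force"],s["ft_force"])
for z in(156,166,176): print(z,fit_cup(c,627.6,192,z))
```

```text
18.3167 [627.27009322 192.80367563 253.8850408 ] 0.4441677546125009 29.782241564244032 [-0.00463667  0.26009823 -1.90588376]
156 (array([626.8, 188.3]), np.float64(0.1221550703048706), array([ 252,  198,   62,  101, 4873], dtype=int32))
166 (array([626.9, 191. ]), np.float64(0.12336499243974686), array([ 252,  198,   62,  101, 4873], dtype=int32))
176 (array([626.7, 192.4]), np.float64(0.13360966742038727), array([ 252,  198,   62,  101, 4873], dtype=int32))
```

The cup's image outline is unchanged relative to the wrist camera (left, top and width all match; only the bowl merged into the mask below). It is held firm and upright at about +99 mm, so I'm handing in.

```bash
python3 -c "
from cell import *
print(job_done())"
```

```text
the job is handed in; nothing more can be done
None
```

The job is handed in at 18.3 s: the tray is home against the end stop, the clay cup is held upright in the tongs about 99 mm up, and the bowl is still in the tray.

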